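# Square a sample box into the corner of a labelling fence

### The arm

A 6-joint arm with a two-finger parallel gripper is mounted at the origin on a cart in front of the work surface, level with it; the furniture and walls round the work are solid. World frame = base frame: x ahead of the robot, y to its left, z up, the work surface at z = 0. Lengths are in m, angles in rad, forces in N, time in s.
With the tool pointing down it reaches from about 0.325 to 0.85 m from the base axis. Payload 15.5 kg.
Tool frame: the origin (TCP) lies between the finger pads; the fingertips stand 25 mm ahead of it and the grasp point (between the pads) lies 6 mm ahead of it; z points along the fingers, y is the line along which they close (so a half turn about z gives the same grasp; the last joint's range is limited). The gripper opens to 91 mm and grips with 3 to 60 N. Pads are 32 mm wide; open, the fingers measure 118 mm over their backs; the gripper's body (76 mm by 178 mm) begins 60 mm behind the grasp point.
Start: joints at [-1.312, 0.494, 1.345, -0, 1.302, -0.096], TCP at [0.217, -0.586, 0.215] pointing down, gripper open.
Joint ranges: [-2.91, 2.91], [-0.82, 2.16], [0.22, 2.67], [-1.22, 4.37], [0.12, 2.79], [-3.08, 3.08]. Speed limits (rad/s): [1.89, 1.89, 2.57, 3.01, 3.01, 3.01].

### API

Orientations are given as a unit quaternion [w, x, y, z].
In Python, from bench import arm gives the robot as it stands.
- The arm moves only by the tool carry_out, never from a script. Its argument "commands" is a list of rows, each an object of numbers: "fingers": the gripper's target within -1 to 1 (fully open at 1, half-way at 0, shut at -1); "tx", "ty", "tz": the shift along the tool's x, y, z in m; "spin": the turn about the tool's z in rad. In form: [{"fingers": .., "tx": .., "ty": .., "tz": .., "spin": ..}, ...]. A call has 1 to 10 rows; each row shifts and turns the commanded pose from where the row before left it, along the tool's axes as they then stand; what a row does not reach is not made up. A row lasts 1/10 s, in which the tool goes at most 50 mm and 8.59 degrees, less where a joint would pass 70% of its speed; a pose out of reach is approached as far as the arm can. A call is refused whole if a number of a shift passes 0.05 or a number of a turn 0.15, either way. A call with a gripper value outside its range is refused whole. The fingers move at their own pace and stop on an object; "squeeze" is the grip in N (left out, the last holds). Time passes only in rows, so rows that do not move let the fingers close. It gives the time, the measured TCP pose, the force, the opening and the grip force at its end, in the units of the state.
- arm.state(): the state, without advancing time (a new reading comes with each control period).
- arm.get_image(name): name is "side" or "top"; returns a dict with "color" (420x560x3 uint8, red, green, blue), "fx", "fy", "cx", "cy" (pixels), "k1" (the pictures are not rectified: a ray, as slopes to the right and down, at radius r is drawn at 1 + k1 r^2 times it, then the intrinsics apply), "extrinsics" (4x4, takes a point from camera to world coordinates). Camera axes: x right, y up, looking along -z (the intrinsics and any distortion apply to the point x, -y, -z); pixel columns grow to the right and rows downward; lengths in m; the calibration is good to about 2 mm. A picture is of the moment at which its call begins. There is no depth.
- arm.job_done(): hands the job in; it is judged then, once.
The state is a dict: "t": time; "q": joint angles; "joint_vel": joint speeds; "joint_efforts": joint torques, N m; "tcp_pos": TCP position; "ee_rot": TCP orientation; "ft_force": force on the tool from outside, world axes, zero at the start; "wrist_torque": the same for the moment, N m; "width": finger opening in m; "grip_force": force on a finger pad.
Only numpy, scipy, OpenCV 4.12 (cv2) and the standard library are available. Lean on these libraries where they do the work, as an engineer would, in place of code of your own. Each camera call takes 0.05 s, during which the arm holds its last target. There are 200 camera calls.

### The job

Slide the pale grey lidded box that lies in front of the aluminium fence across the bench into the corner of that fence, so that a long side lies flush along the fixed rail and its end rests flush against the black stop plate, with the red pin pressed in, then let go. The plate gives way under a hard push: feel for it and do not push it back. Keep the box flat on the bench and leave the vial and the timer alone.

Things in the scene. Friction and masses are not known exactly. Their poses are not given: they have to be found in the camera images.
- slidebox: loose pale grey plastic box, closed lid, 0.17 to 0.35 kg: 93 mm along its x, 133 along y, 56 high, too wide to grasp. The lid (46 to 56 mm up) overhangs the walls by 1 mm, so its edges meet rail, stop and fingers. Origin: centre of underside, z up. Starts on the robot's side of the rail, -y of the stop plate, skewed up to 0.5 rad. Slides at 1 to 4 N.
- fence: fixed aluminium rail, long side of the corner: 430 mm long, 20 thick, 52 high. Origin on the bench in the plane of its front face (towards the robot); y along the rail (robot's left), x through it, away from the robot. Spans y -240 to 190 mm. Box flush: its centre at x = -46.5 mm, y axis along the rail. The stop plate's face stands somewhere from y = 45 to 100 mm, not measured.
- vial: loose bystander: small vial with grey cap, 46 mm wide, 91 mm high, to the left in front of the fence; origin at its underside
- timer: loose bystander: flat white timer, 66 x 66 x 15 mm, to the left in front of the fence; origin at its underside
- stop (a joint): breakaway of the black stop plate, short side of the corner: upright plate square to the rail, reaching 70 mm from it towards the robot, 4 to 60 mm up, 14 thick, contact face to fence -y; its saddle's brass screw rises to 82 mm. 0 as set (does not tell where on the rail it stands), grows in m as a push over about 12 N slides the plate to fence +y, where it stays.
- pin (a joint): red tell-tale pin in the stop plate's face, 10 mm across, 51 mm above the bench, 35 mm from the rail, standing 6 mm proud. 0 = out; 0.006 m = pressed level with the plate, box end flush. Very weak spring (0.3 N): it does not push the box back.

How it is judged:
By the outcome, as a careful person would: the job done as asked, in the order asked, and still so for the second after the job is handed in, with the robot touching nothing.
It also fails if it takes over 64 s, if anything falls off the work surface, if the arm or the gripper's body presses on something with over 40 N, if the wrist force passes 120 N, or if a joint passes its speed limit or range.

## Working session

There is one attempt and no reset: what is moved stays moved. The work goes in short steps, Python scripts to look and compute and a tool call to move; the robot and the scene stay as the last step left them, time stands still between calls to the robot, and variables do not carry over. Pictures are saved under pics/ and viewed, at most 10 in all, crops included, and the job is handed in when it is done.

Besides the shell and the picture viewer there is one more tool, called after "Call:" as a command line: name --argument value ..., lists and objects as JSON in quotes. carry_out: Moves the arm, as the interface text tells. Its arguments: {"type":"object","properties":{"commands":{"type":"array","items":{"type":"object","properties":{"fingers":{"type":"number"},"tx":{"type":"number"},"ty":{"type":"number"},"tz":{"type":"number"},"spin":{"type":"number"}}}},"squeeze":{"type":"number"}},"required":["commands"]}

```bash
mkdir -p pics; ls; cat > h.py <<'E'
import numpy as np, cv2
from bench import arm
def snap(n,f):
    im=arm.get_image(n); cv2.imwrite(f,im["color"][:,:,::-1].copy()); return im
def cal(n):
    im=arm.get_image(n); return im
def ray(im,u,v):
    a=np.array([(u-im["cx"])/im["fx"],(v-im["cy"])/im["fy"]]);s=a.copy()
    for _ in range(30): s=a/(1+im["k1"]*(s@s))
    T=np.array(im["extrinsics"]); return T[:3,:3]@np.array([s[0],-s[1],-1]),T[:3,3]
def at(im,u,v,z):
    d,o=ray(im,u,v); return (o+d*(z-o[2])/d[2]).round(4)
def proj(im,p):
    T=np.array(im["extrinsics"]); c=T[:3,:3].T@(np.array(p)-T[:3,3]); s=np.array([c[0],-c[1]])/-c[2]
    s=s*(1+im["k1"]*(s@s)); return np.array([im["cx"]+im["fx"]*s[0],im["cy"]+im["fy"]*s[1]])
E
python3 - <<'E'
from h import *
for n in("top","side"):
    im=snap(n,f"pics/{n}0.png"); print(n,im["fx"],im["cx"],im["cy"],im["k1"]);print(np.array(im["extrinsics"]).round(3))
print(arm.state())
E
```

```text
pics
top 481.2945081503933 280.5730122338945 205.58668760891092 -0.10404605903212809
[[ 0.005  0.985 -0.174  0.353]
 [-1.     0.007  0.01   0.175]
 [ 0.011  0.174  0.985  1.041]
 [ 0.     0.     0.     1.   ]]
side 500.5714295491359 281.7071116859851 211.22176285645332 -0.033150279023086704
[[-0.991  0.071 -0.115  0.388]
 [-0.134 -0.631  0.764  0.997]
 [-0.018  0.773  0.635  0.741]
 [ 0.     0.     0.     1.   ]]
{'t': 0.1, 'q': array([-1.31148251e+00,  4.94174614e-01,  1.34603831e+00,  1.22943612e-05,
        1.30253850e+00, -9.55329614e-02]), 'joint_vel': array([ 0.00049466, -0.0015641 , -0.00255319,  0.0003824 , -0.00078679,
       -0.00096905]), 'joint_efforts': array([ 1.06324682e-03, -8.80239058e+01, -3.82540905e+01,  7.09648314e-02,
        4.82456759e-02, -4.07413359e-05]), 'tcp_pos': array([ 0.21705412, -0.58573641,  0.21407505]), 'ee_rot': array([-5.77925121e-04,  9.84301839e-01,  1.76492362e-01, -4.14863075e-05]), 'ft_force': array([-0.99801049, -0.14523608, -0.72907131]), 'wrist_torque': array([0.03515827, 0.02142234, 0.01735148]), 'grip_force': 0.0, 'width': 0.09124823529110847}
```

View pics/top0.png

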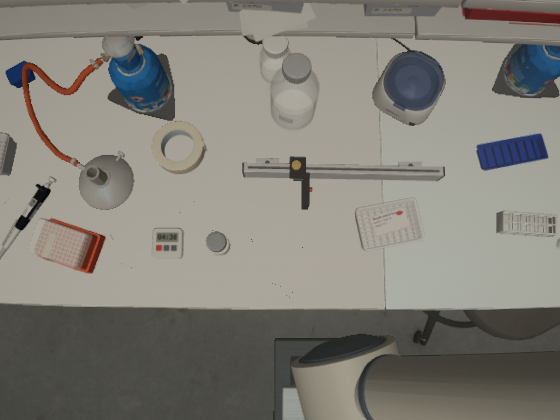

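View pics/side0.png

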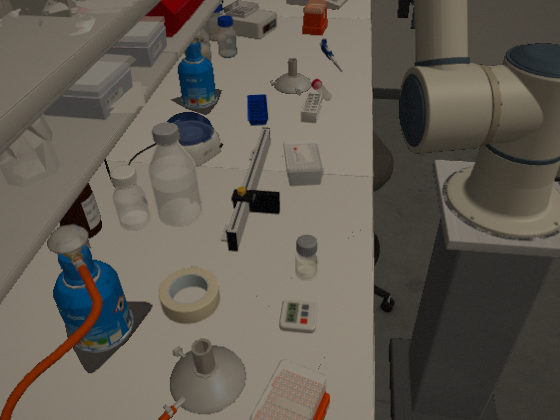

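The top view shows the rail (columns 243–443, rows 162–180), the stop plate (305, 190) with its red pin at (311, 189), and the box (357–424, 198–250). The vial is at (218, 243) and the timer at (167, 243). I'll zoom in for exact corners.

```bash
python3 - <<'E'
from h import *
im=cal("top")["color"][:,:,::-1]
c=cv2.resize(im[145:260,235:450].copy(),None,fx=3.7,fy=3.7,interpolation=cv2.INTER_CUBIC)
cv2.imwrite("pics/c1.png",c)
E
```

```text
(no output)
```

View pics/c1.png

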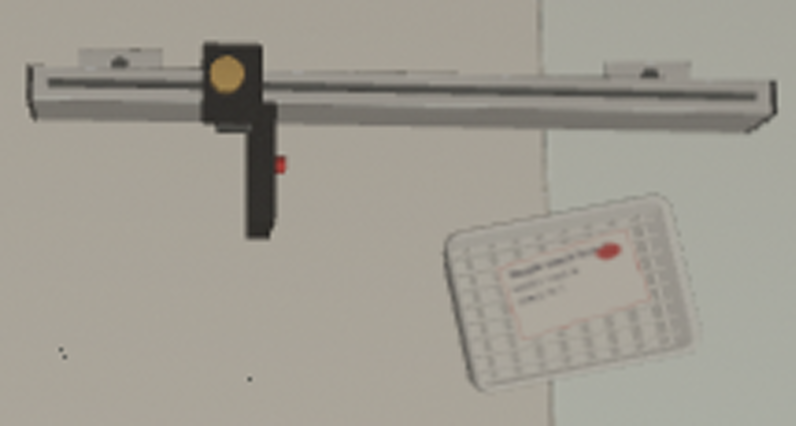

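```bash
python3 - <<'E'
from h import *
im=cal("top")
P=lambda a,b,z: at(im,235+a/3.7-.36,145+b/3.7-.36,z)
L,R=P(36,101,.052),P(747,116,.052); print("rail top",L,R,np.linalg.norm(R-L),np.arctan2(*(L-R)[:2]))
l,r=P(36,120,0),P(745,132,0); print("rail bot",l,r,np.linalg.norm(r-l),np.arctan2(*(l-r)[:2]))
B=[P(a,b,.056) for a,b in((445,234),(668,192),(694,348),(477,392))]
print(B); print([np.linalg.norm(B[i]-B[i-1]).round(4) for i in range(4)], np.mean(B,0))
for i,j in((0,1),(3,2)): d=B[i]-B[j]; print(np.arctan2(-d[0],d[1]))
for i,j in((0,3),(1,2)): d=B[i]-B[j]; print(np.arctan2(d[1],d[0]))
print("stop far face",P(275,105,.06),P(270,238,.06),P(275,225,.06),"pin",P(281,165,.051), P(247,238,.06))
print("vial",at(im,217,240,.091),"timer",at(im,167,243,.015))
E
```

```text
rail top [0.5991 0.2419 0.052 ] [ 0.5942 -0.1687  0.052 ] 0.41062923666003126 0.011933189014836405
rail bot [0.6003 0.2452 0.    ] [ 0.5969 -0.1849  0.    ] 0.43011343852523376 0.007904973678868976
[array([0.523, 0.01 , 0.056]), array([ 0.5482, -0.1187,  0.056 ]), array([ 0.459 , -0.1298,  0.056 ]), array([ 0.4341, -0.0061,  0.056 ])]
[np.float64(0.0903), np.float64(0.1311), np.float64(0.0899), np.float64(0.1262)] [ 0.491075 -0.06115   0.056   ]
0.19335789673109363
0.19863895367600126
0.17916049921041532
0.12380304207073024
stop far face [0.5959 0.1059 0.06  ] [0.5194 0.1091 0.06  ] [0.5268 0.1063 0.06  ] pin [0.563 0.102 0.051] [0.5193 0.122  0.06  ]
vial [0.4505 0.2909 0.091 ] timer [0.4509 0.4076 0.015 ]
```

Call:
carry_out --commands '[{"spin": 0.1213},{"spin": 0.1213},{"spin": 0.1213},{"tx": 0.0084,"ty": -0.0263},{"tx": 0.0084,"ty": -0.0263},{"tx": 0.0084,"ty": -0.0263},{"tx": 0.0084,"ty": -0.0263},{"tx": 0.0084,"ty": -0.0263},{"tx": 0.0084,"ty": -0.0263},{"tx": 0.0084,"ty": -0.0263}]'

```text
invalid input
```

Call:
carry_out --commands '[{"tx": 0.0084,"ty": -0.0263},{"tx": 0.0084,"ty": -0.0263},{"tx": 0.0084,"ty": -0.0263},{"tx": 0.0084,"ty": -0.0263},{"tx": 0.0084,"ty": -0.0263},{"tx": 0.0084,"ty": -0.0263},{"tx": 0.0084,"ty": -0.0263},{"tx": 0.0084,"ty": -0.0263},{"tx": 0.0084,"ty": -0.0263},{"tx": 0.0084,"ty": -0.0263}]'

```text
invalid input
```

Call:
carry_out --commands '[{"fingers": 1,"tx": 0,"ty": 0,"tz": 0,"spin": 0.1213},{"fingers": 1,"tx": 0,"ty": 0,"tz": 0,"spin": 0.1213},{"fingers": 1,"tx": 0,"ty": 0,"tz": 0,"spin": 0.1213},{"fingers": 1,"tx": 0.0084,"ty": -0.0263,"tz": 0,"spin": 0},{"fingers": 1,"tx": 0.0084,"ty": -0.0263,"tz": 0,"spin": 0},{"fingers": 1,"tx": 0.0084,"ty": -0.0263,"tz": 0,"spin": 0},{"fingers": 1,"tx": 0.0084,"ty": -0.0263,"tz": 0,"spin": 0},{"fingers": 1,"tx": 0.0084,"ty": -0.0263,"tz": 0,"spin": 0},{"fingers": 1,"tx": 0.0084,"ty": -0.0263,"tz": 0,"spin": 0},{"fingers": 1,"tx": 0.0084,"ty": -0.0263,"tz": 0,"spin": 0}]'

```text
t: 1.2
tcp_pos: [0.2778, -0.4014, 0.2145]
ee_rot: [-0.0, 1.0, -0.005, -0.0]
ft_force: [0.4, 0.6, -0.2]
width: 0.0915
grip_force: 0.0
```

Call:
carry_out --commands '[{"fingers": 1,"tx": 0.0107,"ty": -0.034,"tz": 0,"spin": 0},{"fingers": 1,"tx": 0.0107,"ty": -0.034,"tz": 0,"spin": 0},{"fingers": 1,"tx": 0.0107,"ty": -0.034,"tz": 0,"spin": 0},{"fingers": 1,"tx": 0.0107,"ty": -0.034,"tz": 0,"spin": 0},{"fingers": 1,"tx": 0.0107,"ty": -0.034,"tz": 0,"spin": 0},{"fingers": 1,"tx": 0.0107,"ty": -0.034,"tz": 0,"spin": 0},{"fingers": 1,"tx": 0.0107,"ty": -0.034,"tz": 0,"spin": 0},{"fingers": 1,"tx": 0.0107,"ty": -0.034,"tz": 0,"spin": 0},{"fingers": 1,"tx": 0.0107,"ty": -0.034,"tz": 0,"spin": 0},{"fingers": 1,"tx": 0.0107,"ty": -0.034,"tz": 0,"spin": 0}]'

```text
t: 2.2
tcp_pos: [0.3879, -0.0621, 0.2147]
ee_rot: [0.0, 1.0, -0.005, 0.0]
ft_force: [1.7, -0.7, -0.6]
width: 0.0909
grip_force: 0.0
```

Call:
carry_out --commands '[{"fingers": 1,"tx": 0,"ty": 0,"tz": 0.035,"spin": 0},{"fingers": 1,"tx": 0,"ty": 0,"tz": 0.035,"spin": 0},{"fingers": 1,"tx": 0,"ty": 0,"tz": 0.035,"spin": 0},{"fingers": 1,"tx": 0,"ty": 0,"tz": 0.035,"spin": 0},{"fingers": 1,"tx": 0,"ty": 0,"tz": 0.02,"spin": 0},{"fingers": 1,"tx": 0,"ty": 0,"tz": 0.006,"spin": 0},{"fingers": 1,"tx": 0,"ty": 0,"tz": 0,"spin": 0}]'

```text
t: 2.9
tcp_pos: [0.3875, -0.0634, 0.0484]
ee_rot: [-0.0, 1.0, -0.005, -0.001]
ft_force: [-0.4, -0.7, 0.4]
width: 0.0913
grip_force: 0.0
```

Call:
carry_out --commands '[{"fingers": 1,"tx": 0.013,"ty": 0,"tz": 0,"spin": 0},{"fingers": 1,"tx": 0.01,"ty": 0,"tz": 0,"spin": 0},{"fingers": 1,"tx": 0.005,"ty": 0,"tz": 0,"spin": 0},{"fingers": 1,"tx": 0.005,"ty": 0,"tz": 0,"spin": 0},{"fingers": 1,"tx": 0.005,"ty": 0,"tz": 0,"spin": 0},{"fingers": 1,"tx": 0.005,"ty": 0,"tz": 0,"spin": 0},{"fingers": 1,"tx": 0.005,"ty": 0,"tz": 0,"spin": 0},{"fingers": 1,"tx": 0.005,"ty": 0,"tz": 0,"spin": 0},{"fingers": 1,"tx": 0.005,"ty": 0,"tz": 0,"spin": 0},{"fingers": 1,"tx": 0.005,"ty": 0,"tz": 0,"spin": 0}]'

```text
t: 3.9
tcp_pos: [0.451, -0.0641, 0.0486]
ee_rot: [-0.0, 1.0, -0.005, -0.0]
ft_force: [-2.7, -0.7, 0.5]
width: 0.0912
grip_force: 1.1
```

```bash
python3 - <<'E'
from h import *
t=cal("top")["color"][:,:,::-1]; s=cal("side")["color"][:,:,::-1]
a=cv2.resize(t[140:260,270:450].copy(),(780,520//1),interpolation=cv2.INTER_CUBIC)
b=cv2.resize(s[120:250,215:345].copy(),(500,500),interpolation=cv2.INTER_CUBIC)
cv2.imwrite("pics/c2.png",cv2.resize(np.hstack([cv2.resize(a,(750,500)),b])[:, :],(800,320)))
E
```

```text
(no output)
```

View pics/c2.png

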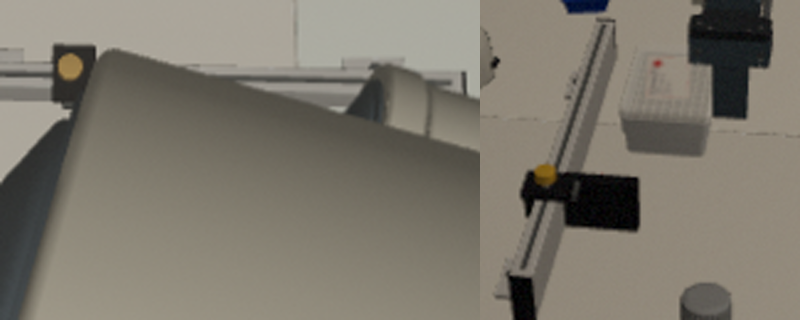

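The arm hides the box from the top camera, but the side view shows the box squared to the fingers, flat, and pushing fine (force about 2.7 N). I'll continue to the rail.

Call:
carry_out --commands '[{"fingers": 1,"tx": 0.005,"ty": 0,"tz": 0,"spin": 0},{"fingers": 1,"tx": 0.005,"ty": 0,"tz": 0,"spin": 0},{"fingers": 1,"tx": 0.005,"ty": 0,"tz": 0,"spin": 0},{"fingers": 1,"tx": 0.005,"ty": 0,"tz": 0,"spin": 0},{"fingers": 1,"tx": 0.005,"ty": 0,"tz": 0,"spin": 0},{"fingers": 1,"tx": 0.003,"ty": 0,"tz": 0,"spin": 0},{"fingers": 1,"tx": 0.002,"ty": 0,"tz": 0,"spin": 0}]'

```text
t: 4.7
tcp_pos: [0.481, -0.0644, 0.0486]
ee_rot: [0.0, 1.0, -0.005, 0.0]
ft_force: [-1.0, 0.9, 0.7]
width: 0.0911
grip_force: 0.7
```

Call:
carry_out --commands '[{"fingers": 1,"tx": 0.002,"ty": 0,"tz": 0,"spin": 0},{"fingers": 1,"tx": 0.002,"ty": 0,"tz": 0,"spin": 0},{"fingers": 1,"tx": 0,"ty": 0,"tz": 0,"spin": 0}]'

```text
t: 5.0
tcp_pos: [0.4843, -0.0643, 0.0485]
ee_rot: [-0.0, 1.0, -0.005, -0.001]
ft_force: [-3.5, -0.3, 0.8]
width: 0.0911
grip_force: 1.8
```

Call:
carry_out --commands '[{"fingers": 1,"tx": 0.002,"ty": 0,"tz": 0,"spin": 0},{"fingers": 1,"tx": 0.001,"ty": 0,"tz": 0,"spin": 0}]'

```text
t: 5.2
tcp_pos: [0.4845, -0.0642, 0.0484]
ee_rot: [-0.0, 1.0, -0.004, -0.003]
ft_force: [-21.7, -5.9, 17.3]
width: 0.0909
grip_force: 11.0
```

Call:
carry_out --commands '[{"fingers": 1,"tx": 0.001,"ty": 0,"tz": 0,"spin": 0},{"fingers": 1,"tx": 0.001,"ty": 0,"tz": 0,"spin": 0}]'

```text
t: 5.4
tcp_pos: [0.4846, -0.0641, 0.0483]
ee_rot: [-0.0, 1.0, -0.004, -0.005]
ft_force: [-31.4, -9.6, 26.7]
width: 0.0911
grip_force: 15.9
```

Call:
carry_out --commands '[{"fingers": 1,"tx": -0.01,"ty": 0,"tz": 0,"spin": 0},{"fingers": -1,"tx": -0.02,"ty": 0,"tz": 0,"spin": 0},{"fingers": -1,"tx": -0.005,"ty": 0,"tz": -0.03,"spin": 0},{"fingers": -1,"tx": 0,"ty": 0,"tz": -0.035,"spin": 0},{"fingers": -1,"tx": 0,"ty": 0.03,"tz": -0.01,"spin": 0},{"fingers": -1,"tx": 0.01,"ty": 0.03,"tz": 0,"spin": 0},{"fingers": -1,"tx": 0.02,"ty": 0.03,"tz": 0,"spin": 0},{"fingers": -1,"tx": 0.03,"ty": 0.03,"tz": 0,"spin": 0},{"fingers": -1,"tx": 0.025,"ty": 0.02,"tz": 0,"spin": 0},{"fingers": -1,"tx": 0.01,"ty": 0,"tz": 0,"spin": 0}]'

```text
t: 6.4
tcp_pos: [0.551, -0.2078, 0.1238]
ee_rot: [0.001, 1.0, -0.006, 0.001]
ft_force: [-0.0, -1.0, -0.9]
width: 0.0218
grip_force: 0.0
```

```bash
python3 - <<'E'
from h import *
t=cal("top")["color"][:,:,::-1]; s=cal("side")["color"][:,:,::-1]
a=cv2.resize(t[140:260,270:450].copy(),(780,520),interpolation=cv2.INTER_CUBIC)
b=cv2.resize(s[120:260,215:355].copy(),(500,500),interpolation=cv2.INTER_CUBIC)
cv2.imwrite("pics/c3.png",np.vstack([cv2.resize(a,(450,300)),np.hstack([cv2.resize(b,(300,300)),np.zeros((300,150,3),np.uint8)])]))
print(arm.state()["tcp_pos"],arm.state()["ft_force"])
E
```

```text
[ 0.54933953 -0.20507256  0.12336955] [-0.19148508 -0.06811752  0.04238073]
```

View pics/c3.png

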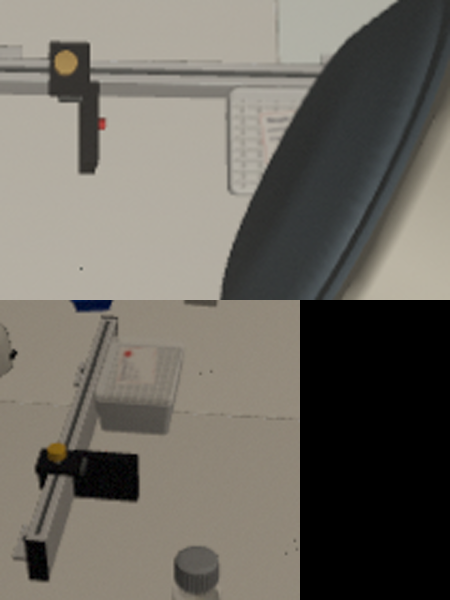

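The top view shows the box flush along the rail, its left end at about y = 0 m and clear of the stop. I'll lower the closed fingers behind its right end.

Call:
carry_out --commands '[{"fingers": -1,"tx": 0,"ty": 0,"tz": 0.03,"spin": 0},{"fingers": -1,"tx": 0,"ty": 0,"tz": 0.03,"spin": 0},{"fingers": -1,"tx": 0,"ty": 0,"tz": 0.014,"spin": 0},{"fingers": -1,"tx": 0,"ty": -0.015,"tz": 0,"spin": 0},{"fingers": -1,"tx": 0,"ty": -0.015,"tz": 0,"spin": 0},{"fingers": -1,"tx": 0,"ty": -0.01,"tz": 0,"spin": 0},{"fingers": -1,"tx": 0,"ty": -0.006,"tz": 0,"spin": 0},{"fingers": -1,"tx": 0,"ty": -0.006,"tz": 0,"spin": 0},{"fingers": -1,"tx": 0,"ty": -0.006,"tz": 0,"spin": 0},{"fingers": -1,"tx": 0,"ty": -0.006,"tz": 0,"spin": 0}]'

```text
t: 7.5
tcp_pos: [0.5493, -0.141, 0.05]
ee_rot: [0.0, 1.0, -0.005, 0.0]
ft_force: [-1.5, -5.2, 4.7]
width: 0.0
grip_force: 2.6
```

Call:
carry_out --commands '[{"fingers": -1,"tx": 0,"ty": -0.005,"tz": 0,"spin": 0},{"fingers": -1,"tx": 0,"ty": -0.005,"tz": 0,"spin": 0},{"fingers": -1,"tx": 0,"ty": -0.005,"tz": 0,"spin": 0},{"fingers": -1,"tx": 0,"ty": -0.005,"tz": 0,"spin": 0},{"fingers": -1,"tx": 0,"ty": -0.005,"tz": 0,"spin": 0},{"fingers": -1,"tx": 0,"ty": -0.005,"tz": 0,"spin": 0},{"fingers": -1,"tx": 0,"ty": -0.005,"tz": 0,"spin": 0},{"fingers": -1,"tx": 0,"ty": -0.005,"tz": 0,"spin": 0},{"fingers": -1,"tx": 0,"ty": -0.005,"tz": 0,"spin": 0},{"fingers": -1,"tx": 0,"ty": -0.005,"tz": 0,"spin": 0}]'

```text
t: 8.5
tcp_pos: [0.5498, -0.0913, 0.0499]
ee_rot: [0.0, 1.0, -0.005, 0.0]
ft_force: [-1.0, -6.4, 5.6]
width: 0.0002
grip_force: 3.2
```

```bash
python3 - <<'E'
from h import *
s=cal("side")["color"][:,:,::-1]
cv2.imwrite("pics/c4.png",cv2.resize(s[120:260,215:355].copy(),(560,560),interpolation=cv2.INTER_CUBIC))
print(arm.state()["tcp_pos"],arm.state()["ft_force"])
E
```

```text
[ 0.54967355 -0.09051217  0.04985097] [ 0.63889359 -2.01191541  2.255174  ]
```

View pics/c4.png

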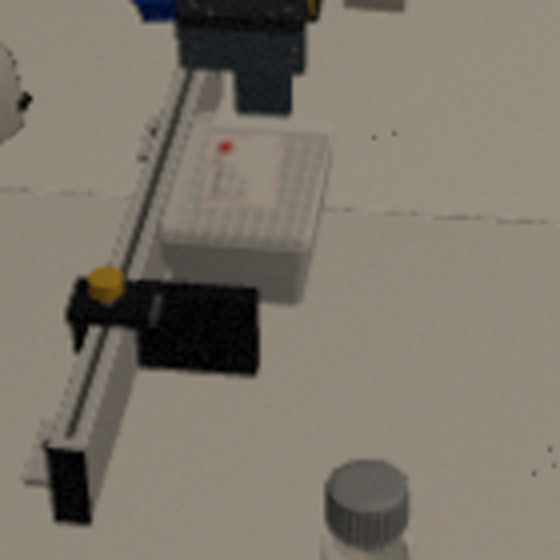

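Call:
carry_out --commands '[{"fingers": -1,"tx": 0,"ty": -0.004,"tz": 0,"spin": 0},{"fingers": -1,"tx": 0,"ty": -0.005,"tz": 0,"spin": 0},{"fingers": -1,"tx": 0,"ty": -0.005,"tz": 0,"spin": 0},{"fingers": -1,"tx": 0,"ty": -0.005,"tz": 0,"spin": 0},{"fingers": -1,"tx": 0,"ty": -0.005,"tz": 0,"spin": 0},{"fingers": -1,"tx": 0,"ty": -0.004,"tz": 0,"spin": 0},{"fingers": -1,"tx": 0,"ty": -0.003,"tz": 0,"spin": 0},{"fingers": -1,"tx": 0,"ty": -0.002,"tz": 0,"spin": 0},{"fingers": -1,"tx": 0,"ty": -0.001,"tz": 0,"spin": 0},{"fingers": -1,"tx": 0,"ty": -0.001,"tz": 0,"spin": 0}]'

```text
t: 9.55
tcp_pos: [0.5499, -0.0559, 0.0497]
ee_rot: [0.0, 1.0, -0.005, 0.0]
ft_force: [0.5, -4.8, 6.2]
width: 0.0008
grip_force: 2.9
```

Call:
carry_out --commands '[{"fingers": -1,"tx": 0,"ty": -0.001,"tz": 0,"spin": 0},{"fingers": -1,"tx": 0,"ty": -0.001,"tz": 0,"spin": 0}]'

```text
t: 9.75
tcp_pos: [0.55, -0.0539, 0.0498]
ee_rot: [0.0, 1.0, -0.005, 0.0]
ft_force: [-0.2, -5.4, 6.0]
width: 0.0002
grip_force: 2.9
```

```bash
python3 - <<'E'
from h import *
t=cal("top")["color"][:,:,::-1]; s=cal("side")["color"][:,:,::-1]
a=cv2.resize(t[140:220,270:390].copy(),(780,520),interpolation=cv2.INTER_CUBIC)
b=cv2.resize(s[150:240,215:315].copy(),(780,702),interpolation=cv2.INTER_CUBIC)
cv2.imwrite("pics/c5.png",np.hstack([cv2.resize(a,(450,300)),cv2.resize(b,(334,300))]))
for _ in range(3): cal("top"); print(arm.state()["tcp_pos"],arm.state()["ft_force"])
E
```

```text
[ 0.54995816 -0.05386017  0.04971149] [ 0.03981157 -3.88779672  3.17904866]
[ 0.54990082 -0.05385258  0.04964197] [ 0.54227822 -3.98355983  3.73312762]
[ 0.54991689 -0.05386516  0.04965088] [ 1.35445698 -3.40983324  3.7042125 ]
```

View pics/c5.png

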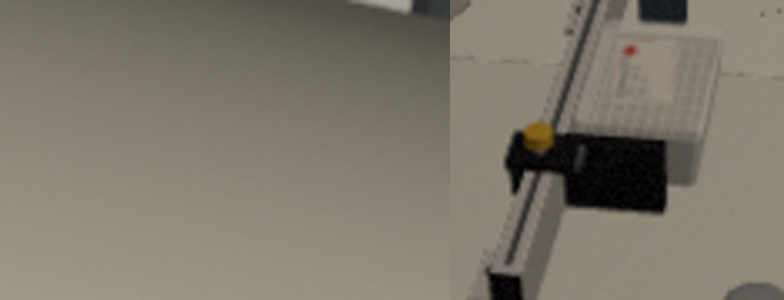

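Call:
carry_out --commands '[{"fingers": -1,"tx": 0,"ty": -0.001,"tz": 0,"spin": 0},{"fingers": -1,"tx": 0,"ty": -0.001,"tz": 0,"spin": 0},{"fingers": -1,"tx": 0,"ty": -0.001,"tz": 0,"spin": 0},{"fingers": -1,"tx": 0,"ty": -0.001,"tz": 0,"spin": 0}]'

```text
t: 10.4
tcp_pos: [0.5498, -0.0499, 0.0496]
ee_rot: [-0.0, 1.0, -0.005, -0.0]
ft_force: [-0.3, -3.5, 5.0]
width: -0.0
grip_force: 2.3
```

Call:
carry_out --commands '[{"fingers": -1,"tx": 0,"ty": -0.001,"tz": 0,"spin": 0},{"fingers": -1,"tx": 0,"ty": -0.001,"tz": 0,"spin": 0}]'

```text
t: 10.6
tcp_pos: [0.5498, -0.0479, 0.0496]
ee_rot: [-0.0, 1.0, -0.005, -0.0]
ft_force: [0.7, -3.6, 3.3]
width: 0.0004
grip_force: 2.3
```

Call:
carry_out --commands '[{"fingers": -1,"tx": 0,"ty": -0.001,"tz": 0,"spin": 0},{"fingers": -1,"tx": 0,"ty": -0.0005,"tz": 0,"spin": 0}]'

```text
t: 10.8
tcp_pos: [0.5498, -0.0464, 0.0496]
ee_rot: [-0.0, 1.0, -0.005, -0.0]
ft_force: [0.5, -4.7, 4.6]
width: 0.0004
grip_force: 2.3
```

Call:
carry_out --commands '[{"fingers": -1,"tx": 0,"ty": -0.0005,"tz": 0,"spin": 0},{"fingers": -1,"tx": 0,"ty": -0.0005,"tz": 0,"spin": 0}]'

```text
t: 11.0
tcp_pos: [0.5499, -0.0454, 0.0496]
ee_rot: [-0.0, 1.0, -0.005, 0.0]
ft_force: [-0.2, -4.8, 4.4]
width: 0.0007
grip_force: 2.3
```

```bash
python3 - <<'E'
from h import *
s=cal("side")["color"][:,:,::-1]
cv2.imwrite("pics/c6.png",cv2.resize(s[160:220,230:310].copy(),(800,600),interpolation=cv2.INTER_CUBIC))
print(arm.state()["tcp_pos"],arm.state()["ft_force"])
E
```

```text
[ 0.549816   -0.04538728  0.04960213] [ 0.10878739 -3.96245799  4.71868855]
```

View pics/c6.png

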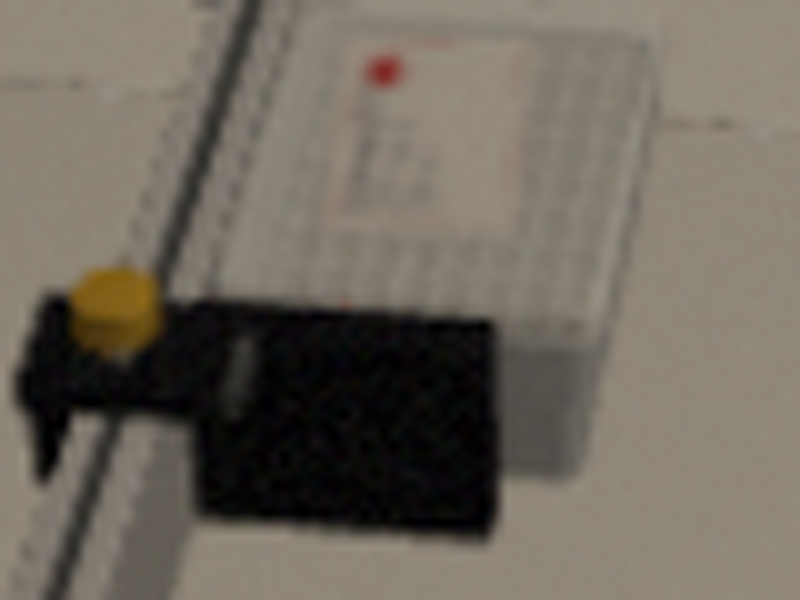

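```bash
python3 - <<'E'
from h import *
im=cal("side")
P=lambda a,b,z: at(im,230+a/10-.45,160+b/10-.45,z)
for a,b in((655,60),(628,200),(603,320),(290,30),(218,290)): print("lid",P(a,b,.056))
for a,b in((218,300),(493,322)): print("plate",P(a,b,.06))
for a,b in((250,0),(160,270),(50,590)): print("slot",P(a,b,.052))
# expected lid right-top edge if yaw -0.009
E
```

```text
lid [ 0.5031 -0.0042  0.056 ]
lid [0.5028 0.054  0.056 ]
lid [0.503  0.1006 0.056 ]
lid [ 0.5934 -0.0076  0.056 ]
lid [0.5918 0.099  0.056 ]
plate [0.5899 0.108  0.06  ]
plate [0.5268 0.1093 0.06  ]
slot [ 0.6068 -0.0256  0.052 ]
slot [0.6078 0.0876 0.052 ]
slot [0.6095 0.2031 0.052 ]
```

Call:
carry_out --commands '[{"fingers": -1,"tx": 0,"ty": -0.0005,"tz": 0,"spin": 0},{"fingers": -1,"tx": 0,"ty": -0.0005,"tz": 0,"spin": 0}]'

```text
t: 11.3
tcp_pos: [0.5498, -0.0445, 0.0496]
ee_rot: [-0.0, 1.0, -0.005, -0.0]
ft_force: [-1.2, -3.6, 3.7]
width: 0.0005
grip_force: 2.2
```

Call:
carry_out --commands '[{"fingers": -1,"tx": 0,"ty": -0.0005,"tz": 0,"spin": 0},{"fingers": -1,"tx": 0,"ty": -0.0005,"tz": 0,"spin": 0}]'

```text
t: 11.5
tcp_pos: [0.5499, -0.0434, 0.0496]
ee_rot: [-0.0, 1.0, -0.005, -0.0]
ft_force: [0.0, -4.1, 3.1]
width: 0.0006
grip_force: 2.1
```

Call:
carry_out --commands '[{"fingers": -1,"tx": 0,"ty": -0.0005,"tz": 0,"spin": 0},{"fingers": -1,"tx": 0,"ty": -0.0005,"tz": 0,"spin": 0}]'

```text
t: 11.7
tcp_pos: [0.5499, -0.0424, 0.0496]
ee_rot: [-0.0, 1.0, -0.005, -0.0]
ft_force: [1.5, -3.5, 3.1]
width: 0.0006
grip_force: 2.1
```

Call:
carry_out --commands '[{"fingers": -1,"tx": 0,"ty": -0.0005,"tz": 0,"spin": 0},{"fingers": -1,"tx": 0,"ty": -0.0005,"tz": 0,"spin": 0}]'

```text
t: 11.9
tcp_pos: [0.5499, -0.0414, 0.0496]
ee_rot: [0.0, 1.0, -0.005, 0.0]
ft_force: [-0.0, -3.2, 3.9]
width: 0.0008
grip_force: 2.1
```

Call:
carry_out --commands '[{"fingers": -1,"tx": 0,"ty": -0.0005,"tz": 0,"spin": 0},{"fingers": -1,"tx": 0,"ty": -0.0005,"tz": 0,"spin": 0}]'

```text
t: 12.1
tcp_pos: [0.5499, -0.0404, 0.0496]
ee_rot: [-0.0, 1.0, -0.005, -0.0]
ft_force: [0.8, -3.3, 4.1]
width: 0.0006
grip_force: 2.1
```

Call:
carry_out --commands '[{"fingers": -1,"tx": 0,"ty": -0.0005,"tz": 0,"spin": 0},{"fingers": -1,"tx": 0,"ty": -0.0005,"tz": 0,"spin": 0}]'

```text
t: 12.3
tcp_pos: [0.5499, -0.0394, 0.0496]
ee_rot: [0.0, 1.0, -0.005, -0.0]
ft_force: [-0.9, -4.0, 3.9]
width: 0.0006
grip_force: 2.1
```

Call:
carry_out --commands '[{"fingers": -1,"tx": 0,"ty": -0.0005,"tz": 0,"spin": 0},{"fingers": -1,"tx": 0,"ty": -0.0005,"tz": 0,"spin": 0}]'

```text
t: 12.5
tcp_pos: [0.5499, -0.0384, 0.0496]
ee_rot: [-0.0, 1.0, -0.005, -0.0]
ft_force: [0.2, -4.3, 2.5]
width: 0.0002
grip_force: 2.1
```

Call:
carry_out --commands '[{"fingers": -1,"tx": 0,"ty": -0.0005,"tz": 0,"spin": 0},{"fingers": -1,"tx": 0,"ty": -0.0005,"tz": 0,"spin": 0}]'

```text
t: 12.7
tcp_pos: [0.5499, -0.0374, 0.0496]
ee_rot: [0.0, 1.0, -0.005, -0.0]
ft_force: [-0.3, -3.7, 3.1]
width: 0.0006
grip_force: 2.1
```

Call:
carry_out --commands '[{"fingers": -1,"tx": 0,"ty": -0.0005,"tz": 0,"spin": 0},{"fingers": -1,"tx": 0,"ty": -0.0005,"tz": 0,"spin": 0}]'

```text
t: 12.9
tcp_pos: [0.5499, -0.0364, 0.0496]
ee_rot: [0.0, 1.0, -0.005, 0.0]
ft_force: [0.6, -3.3, 3.2]
width: 0.0006
grip_force: 2.1
```

```bash
cat >> h.py <<'E'
def plate():
    r=cv2.imread("pics/side0.png"); s=cal("side")["color"][:,:,::-1].copy(); up=lambda x:cv2.resize(x,None,fx=8,fy=8,interpolation=cv2.INTER_CUBIC)
    out=[]
    for (x0,x1,y0,y1) in((228,256,182,216),(236,284,192,218),(225,245,232,252)):  # saddle, plate, rail end (reference)
        a=up(r[y0:y1,x0:x1]); b=up(s[y0-5:y1+5,x0-5:x1+5]); m=cv2.matchTemplate(b,a,cv2.TM_CCOEFF_NORMED)
        _,v,_,p=cv2.minMaxLoc(m); out.append((round(p[0]/8-5,2),round(p[1]/8-5,2),round(v,3)))
    return out
E
python3 - <<'E'
from h import *
print(plate())
im=cal("side"); c=im["color"].astype(int)
print("px of 1mm y at plate",proj(im,(.55,.107,.06))-proj(im,(.55,.106,.06)))
# column profile through lid end/plate top at x=.54 and pin x=.562
for x in(.575,.562,.545,.535): print([tuple(c[int(round(v)),int(round(u))]) [0] for u,v in (proj(im,(x,y,.058)) for y in np.arange(.085,.125,.002))])
g=im["color"]; cv2.imwrite("pics/c7.png",cv2.resize(g[160:220,230:310,::-1].copy(),(800,600),interpolation=cv2.INTER_CUBIC))
E
```

```text
[(0.0, 0.0, 0.989), (0.12, 0.0, 0.974), (0.0, 0.0, 0.998)]
px of 1mm y at plate [-0.06779882  0.26511614]
[np.int64(126), np.int64(128), np.int64(130), np.int64(130), np.int64(130), np.int64(130), np.int64(132), np.int64(132), np.int64(122), np.int64(122), np.int64(84), np.int64(84), np.int64(16), np.int64(16), np.int64(21), np.int64(6), np.int64(6), np.int64(12), np.int64(12), np.int64(0)]
[np.int64(137), np.int64(129), np.int64(129), np.int64(131), np.int64(131), np.int64(131), np.int64(131), np.int64(131), np.int64(131), np.int64(114), np.int64(114), np.int64(9), np.int64(11), np.int64(15), np.int64(15), np.int64(13), np.int64(13), np.int64(13), np.int64(11), np.int64(5)]
[np.int64(125), np.int64(125), np.int64(127), np.int64(127), np.int64(130), np.int64(130), np.int64(133), np.int64(133), np.int64(115), np.int64(115), np.int64(63), np.int64(63), np.int64(11), np.int64(11), np.int64(8), np.int64(8), np.int64(10), np.int64(7), np.int64(7), np.int64(7)]
[np.int64(130), np.int64(130), np.int64(129), np.int64(127), np.int64(128), np.int64(128), np.int64(131), np.int64(131), np.int64(124), np.int64(106), np.int64(106), np.int64(17), np.int64(17), np.int64(13), np.int64(13), np.int64(15), np.int64(15), np.int64(13), np.int64(13), np.int64(4)]
```

View pics/c7.png

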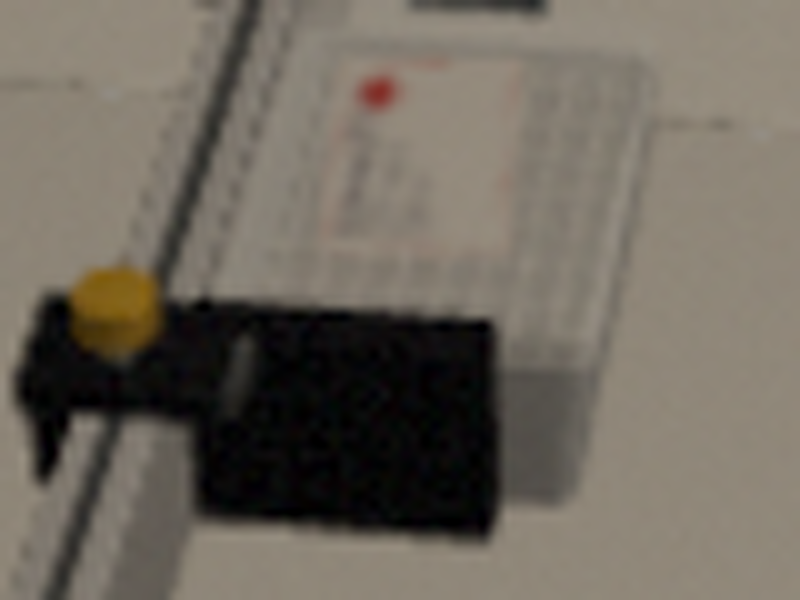

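The plate hasn't moved (template shift 0 px) and the box is flat and square, with its end just behind the plate. I'll keep feeling forward.

Call:
carry_out --commands '[{"fingers": -1,"tx": 0,"ty": -0.0005,"tz": 0,"spin": 0},{"fingers": -1,"tx": 0,"ty": -0.0005,"tz": 0,"spin": 0}]'

```text
t: 13.2
tcp_pos: [0.5499, -0.0358, 0.0496]
ee_rot: [0.0, 1.0, -0.004, -0.0]
ft_force: [-1.6, -11.2, 3.1]
width: 0.0007
grip_force: 5.7
```

```bash
python3 - <<'E'
from h import *
im=cal("side"); P=lambda a,b,z: at(im,230+a/10-.45,160+b/10-.45,z)
print("lid end",P(540,362,.046),P(540,362,.056),"plate face edge",P(493,322,.06)); print(plate())
E
```

```text
lid end [0.517  0.1048 0.046 ] [0.5151 0.1176 0.056 ] plate face edge [0.5268 0.1093 0.06  ]
[(0.0, 0.0, 0.989), (0.12, 0.0, 0.974), (0.0, 0.0, 0.997)]
```

Contact at the stop: 11 N total against about 4 N of sliding, and the plate is still in place. I'll back off and re-seat the long side gently against the rail from the front.

Call:
carry_out --commands '[{"fingers": -1,"tx": 0,"ty": 0.005,"tz": 0,"spin": 0},{"fingers": -1,"tx": 0,"ty": 0.015,"tz": 0,"spin": 0},{"fingers": -1,"tx": 0,"ty": 0,"tz": -0.03,"spin": 0},{"fingers": -1,"tx": 0,"ty": 0,"tz": -0.03,"spin": 0},{"fingers": -1,"tx": 0,"ty": 0,"tz": -0.02,"spin": 0},{"fingers": 1,"tx": -0.025,"ty": -0.02,"tz": 0,"spin": 0},{"fingers": 1,"tx": -0.025,"ty": -0.025,"tz": 0,"spin": 0},{"fingers": 1,"tx": -0.025,"ty": -0.025,"tz": 0,"spin": 0},{"fingers": 1,"tx": -0.02,"ty": -0.02,"tz": 0,"spin": 0},{"fingers": 1,"tx": -0.005,"ty": 0,"tz": 0,"spin": 0}]'

```text
t: 14.3
tcp_pos: [0.448, 0.0366, 0.1295]
ee_rot: [-0.0, 1.0, -0.004, -0.001]
ft_force: [0.3, -0.3, 0.8]
width: 0.0375
grip_force: 0.0
```

Call:
carry_out --commands '[{"fingers": 1,"tx": 0,"ty": 0,"tz": 0.03,"spin": 0},{"fingers": 1,"tx": 0,"ty": 0,"tz": 0.03,"spin": 0},{"fingers": 1,"tx": 0,"ty": 0,"tz": 0.02,"spin": 0},{"fingers": 1,"tx": 0.01,"ty": 0,"tz": 0,"spin": 0},{"fingers": 1,"tx": 0.01,"ty": 0,"tz": 0,"spin": 0},{"fingers": 1,"tx": 0.005,"ty": 0,"tz": 0,"spin": 0},{"fingers": 1,"tx": 0.002,"ty": 0,"tz": 0,"spin": 0}]'

```text
t: 15.0
tcp_pos: [0.4794, 0.035, 0.0506]
ee_rot: [0.0, 1.0, -0.005, 0.001]
ft_force: [-0.5, 0.9, -1.4]
width: 0.0906
grip_force: 0.0
```

Call:
carry_out --commands '[{"fingers": 1,"tx": 0.002,"ty": 0,"tz": 0,"spin": 0},{"fingers": 1,"tx": 0.001,"ty": 0,"tz": 0,"spin": 0},{"fingers": 1,"tx": 0.001,"ty": 0,"tz": 0,"spin": 0},{"fingers": 1,"tx": 0.001,"ty": 0,"tz": 0,"spin": 0}]'

```text
t: 15.4
tcp_pos: [0.4825, 0.0352, 0.0497]
ee_rot: [-0.0, 1.0, -0.004, -0.0]
ft_force: [0.8, -0.1, -0.5]
width: 0.0913
grip_force: 0.0
```

Call:
carry_out --commands '[{"fingers": 1,"tx": 0.001,"ty": 0,"tz": 0,"spin": 0},{"fingers": 1,"tx": 0.0005,"ty": 0,"tz": 0,"spin": 0}]'

```text
t: 15.6
tcp_pos: [0.4842, 0.0351, 0.0496]
ee_rot: [-0.0, 1.0, -0.005, 0.0]
ft_force: [-0.1, -0.0, 0.3]
width: 0.0914
grip_force: 0.0
```

Call:
carry_out --commands '[{"fingers": 1,"tx": 0.0005,"ty": 0,"tz": 0,"spin": 0},{"fingers": 1,"tx": 0.0005,"ty": 0,"tz": 0,"spin": 0}]'

```text
t: 15.8
tcp_pos: [0.4848, 0.0351, 0.0495]
ee_rot: [-0.0, 1.0, -0.005, -0.0]
ft_force: [-2.2, -0.5, 1.8]
width: 0.0912
grip_force: 1.3
```

Call:
carry_out --commands '[{"fingers": 1,"tx": 0.0005,"ty": 0,"tz": 0,"spin": 0},{"fingers": 1,"tx": 0.0005,"ty": 0,"tz": 0,"spin": 0}]'

```text
t: 16.0
tcp_pos: [0.4852, 0.0351, 0.0495]
ee_rot: [-0.0, 1.0, -0.005, -0.001]
ft_force: [-6.6, 0.3, 4.5]
width: 0.0912
grip_force: 3.5
```

Call:
carry_out --commands '[{"fingers": 1,"tx": 0.0005,"ty": 0,"tz": 0,"spin": 0},{"fingers": 1,"tx": 0.0005,"ty": 0,"tz": 0,"spin": 0}]'

```text
t: 16.2
tcp_pos: [0.4853, 0.0351, 0.0495]
ee_rot: [-0.0, 1.0, -0.005, -0.002]
ft_force: [-11.7, -0.8, 9.7]
width: 0.0915
grip_force: 5.7
```

Call:
carry_out --commands '[{"fingers": 1,"tx": -0.005,"ty": 0,"tz": 0,"spin": 0},{"fingers": -1,"tx": -0.02,"ty": 0,"tz": 0,"spin": 0},{"fingers": -1,"tx": 0,"ty": 0,"tz": -0.04,"spin": 0},{"fingers": -1,"tx": 0,"ty": 0,"tz": -0.04,"spin": 0},{"fingers": -1,"tx": 0.02,"ty": 0.03,"tz": 0,"spin": 0},{"fingers": -1,"tx": 0.03,"ty": 0.03,"tz": 0,"spin": 0},{"fingers": -1,"tx": 0.03,"ty": 0.03,"tz": 0,"spin": 0},{"fingers": -1,"tx": 0.01,"ty": 0.01,"tz": 0,"spin": 0}]'

```text
t: 17.0
tcp_pos: [0.5543, -0.0683, 0.1299]
ee_rot: [0.001, 1.0, -0.005, 0.002]
ft_force: [0.3, 0.9, 0.7]
width: 0.0378
grip_force: 0.0
```

Call:
carry_out --commands '[{"fingers": -1,"tx": 0,"ty": 0,"tz": 0,"spin": 0},{"fingers": -1,"tx": 0,"ty": 0,"tz": 0,"spin": 0},{"fingers": -1,"tx": 0,"ty": 0,"tz": 0.03,"spin": 0},{"fingers": -1,"tx": 0,"ty": 0,"tz": 0.03,"spin": 0},{"fingers": -1,"tx": 0,"ty": 0,"tz": 0.02,"spin": 0},{"fingers": -1,"tx": 0,"ty": -0.01,"tz": 0,"spin": 0},{"fingers": -1,"tx": 0,"ty": -0.01,"tz": 0,"spin": 0},{"fingers": -1,"tx": 0,"ty": -0.005,"tz": 0,"spin": 0},{"fingers": -1,"tx": 0,"ty": -0.002,"tz": 0,"spin": 0},{"fingers": -1,"tx": 0,"ty": -0.001,"tz": 0,"spin": 0}]'

```text
t: 18.0
tcp_pos: [0.5518, -0.0371, 0.0505]
ee_rot: [0.0, 1.0, -0.004, 0.001]
ft_force: [-0.2, -0.2, -0.0]
width: 0.0002
grip_force: 0.0
```

Call:
carry_out --commands '[{"fingers": -1,"tx": 0,"ty": -0.0005,"tz": 0,"spin": 0}]'

```text
t: 18.1
tcp_pos: [0.5517, -0.037, 0.0501]
ee_rot: [0.0, 1.0, -0.004, 0.0]
ft_force: [-0.6, 1.1, 0.5]
width: 0.0002
grip_force: 0.0
```

Call:
carry_out --commands '[{"fingers": -1,"tx": 0,"ty": -0.0005,"tz": 0,"spin": 0},{"fingers": -1,"tx": 0,"ty": -0.0005,"tz": 0,"spin": 0}]'

```text
t: 18.3
tcp_pos: [0.5515, -0.0362, 0.0497]
ee_rot: [0.0, 1.0, -0.005, 0.0]
ft_force: [-0.6, -0.3, -0.5]
width: 0.0001
grip_force: 0.0
```

Call:
carry_out --commands '[{"fingers": -1,"tx": 0,"ty": -0.0005,"tz": 0,"spin": 0},{"fingers": -1,"tx": 0,"ty": -0.0003,"tz": 0,"spin": 0}]'

```text
t: 18.5
tcp_pos: [0.5515, -0.0359, 0.0496]
ee_rot: [0.0, 1.0, -0.005, 0.0]
ft_force: [-1.4, -8.3, 1.6]
width: 0.0003
grip_force: 4.5
```

Call:
carry_out --commands '[{"fingers": -1,"tx": 0,"ty": -0.0002,"tz": 0,"spin": 0},{"fingers": -1,"tx": 0,"ty": 0,"tz": 0,"spin": 0}]'

```text
t: 18.7
tcp_pos: [0.5515, -0.0359, 0.0497]
ee_rot: [0.001, 1.0, -0.005, 0.0]
ft_force: [-1.0, -8.3, 1.0]
width: 0.0006
grip_force: 4.4
```

Call:
carry_out --commands '[{"fingers": -1,"tx": 0,"ty": 0.005,"tz": 0,"spin": 0},{"fingers": -1,"tx": 0,"ty": 0.02,"tz": 0,"spin": 0},{"fingers": -1,"tx": 0,"ty": 0.03,"tz": -0.02,"spin": 0},{"fingers": -1,"tx": 0,"ty": 0.03,"tz": -0.04,"spin": 0},{"fingers": -1,"tx": -0.02,"ty": 0.04,"tz": -0.04,"spin": 0},{"fingers": -1,"tx": -0.02,"ty": 0.04,"tz": -0.02,"spin": 0},{"fingers": -1,"tx": -0.02,"ty": 0.04,"tz": 0,"spin": 0},{"fingers": -1,"tx": -0.02,"ty": 0.04,"tz": 0,"spin": 0},{"fingers": -1,"tx": -0.02,"ty": 0.04,"tz": 0,"spin": 0},{"fingers": -1,"tx": -0.02,"ty": 0.04,"tz": 0,"spin": 0}]'

```text
t: 19.7
tcp_pos: [0.4307, -0.3539, 0.1631]
ee_rot: [-0.0, 1.0, -0.005, 0.0]
ft_force: [1.4, 0.3, -0.6]
width: 0.0005
grip_force: 0.0
```

```bash
python3 - <<'E'
from h import *
t=cal("top")["color"][:,:,::-1]; s=cal("side")["color"][:,:,::-1]
a=cv2.resize(t[150:230,270:390].copy(),(450,300),interpolation=cv2.INTER_CUBIC)
b=cv2.resize(s[155:225,230:312].copy(),(350,300),interpolation=cv2.INTER_CUBIC)
cv2.imwrite("pics/c8.png",np.hstack([a,b])); print(plate(),arm.state()["tcp_pos"])
E
```

```text
[(0.0, 0.0, 0.989), (0.12, 0.0, 0.974), (0.0, 0.0, 0.998)] [ 0.43060743 -0.354488    0.16283036]
```

View pics/c8.png

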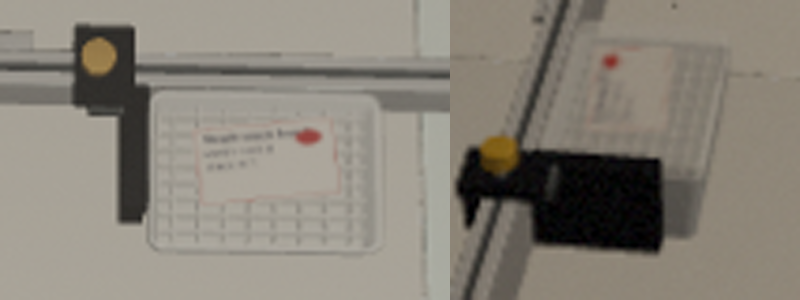

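The final picture shows the box end against the plate (crop column 148) with no red pin visible. Its long side lies along the rail, and the plate has not shifted.

```bash
python3 -c "
from bench import arm
print(arm.job_done())"
```

```text
the job is handed in; nothing more can be done
None
```

The job is handed in: the box lies flush along the rail and against the stop plate, the pin is hidden behind the box (so taken as pressed in), the plate has not visibly moved, and the arm is clear after about 20 s of the 64 s allowed.

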